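# Open the bead polishing barrel

### The job

Open the bead polishing barrel: unscrew its cap by the yellow wing, gently, without forcing the thread, keep hold of it as it comes free of the sloping neck so that it never drops, and set it down upright in the grey parts tray. Leave the oil bottle, the gourd and the brush where they are.

Things in the scene. Friction and masses are not known exactly. Their poses are not given: they have to be found in the camera images.
- machine: Polishing machine's fixed white base, 220 x 170 mm, 40 mm high, carrying the blue barrel. Origin on the bench under its middle; x points away from the side to which the barrel leans, z up.
- barrel: Fixed blue drum (129 mm across, 110 mm long) leaning 35 degrees from upright, towards the robot's side, with a white threaded neck. Origin on its axis at the foot of the neck; z runs out along the axis through cap and wing; x points up and away from the robot. Neck 64 mm across, 30 mm long, with a right-hand thread that rises 12 mm per turn.
- cap: Loose black screw cap, 84 mm across, about 0.12 kg, yellow wing on top. Origin at the centre of the skirt's lower rim, z up through the wing, x along the wing. Disc face at z = 36 mm, wing from there to 62.5 mm. Starts tight on the neck or backed off half a turn. Unscrews anticlockwise seen from the wing and comes off the thread after roughly 1 to 1.6 turns from the start: feel for it.
- wing (a point): Centre of the wing, the bar by which the cap is turned: 46 mm long (cap x), 14 mm wide (cap y), 26 mm high; 49 mm above the cap's lower rim, on its axis. Nothing else stands on the disc, so fingers opened 55 mm or more can swing round it. A 40 N grip turns it. A pull of 3 N moves the cap under 2 mm while the thread holds; once free it simply lifts.
- mouth (a point): Centre of the neck's rim, on the barrel's axis 30 mm above the barrel's origin. A rubber seal here pushes the tight cap outward with about 6 N, so the first part turn is stiff (about 0.2 N m); then it turns easily. On the thread the cap has 1 mm of play sideways and 1.6 mm along the axis. Off the thread it is loose on the slope; its skirt clears the rim when its lower rim is 30 mm up the neck.
- tray: Loose grey parts tray, 160 x 160 mm, rim 20 mm high, walls 4 mm, floor 4 mm thick, 0.6 kg. Origin under its middle on the bench, z up. The cap goes in it, standing on its skirt, wing up.
- oil: Bystander: white plastic oil bottle with a red cap, 44 mm across, 100 mm tall, standing. Origin under its middle.
- gourd: Bystander: brass gourd figure, 66 mm across, 102 mm tall, standing. Origin under its middle.
- brush: Bystander: blue-handled brush lying on the bench at the far side of the mat. Origin under its middle, x along its length.
Not all that is in view belongs to the job. Of the things that look like the tray, the largest one is meant. What is meant by the cap is not turquoise, and is the larger of those in its own colour.

How it is judged:
By the outcome, as a careful person would: the job done as asked, in the order asked, and still so for the second after the job is handed in, with the robot touching nothing.
It also fails if it takes over 72 s, if anything falls off the work surface, if the arm or the gripper's body presses on something with over 40 N, if the wrist force passes 120 N, or if a joint passes its speed limit or range.

### The arm

A 6-joint arm with a two-finger parallel gripper is mounted at the origin on the work surface. World frame = base frame: x ahead of the robot, y to its left, z up, the work surface at z = 0. Lengths are in mm, angles in rad, forces in N, time in s.
With the tool pointing down it reaches from about 275 to 750 mm from the base axis. Payload 10.2 kg.
Tool frame: the origin (TCP) lies between the finger pads; the fingertips stand 11 mm ahead of it and the grasp point (between the pads) lies 8 mm behind it; z points along the fingers, y is the line along which they close (so a half turn about z gives the same grasp; the last joint's range is limited). The gripper opens to 85 mm and grips with 20 to 120 N. Pads are 22 mm wide; open, the fingers measure 114 mm over their backs; the gripper's body (76 mm by 85 mm) begins 54 mm behind the grasp point. The pads swing forward as they close: fully open they stand 13 mm farther back than shut.
Start: joints at [0.887, 0.313, 1.498, -0, 1.331, -0.223], TCP at [233.462, 470.241, 242.294] pointing down, gripper open.
Joint ranges: [-2.94, 2.94], [-0.97, 2.17], [0.19, 2.56], [-1.23, 4.37], [0.02, 3.11], [-2.88, 2.88]. Speed limits (rad/s): [2.39, 2.39, 3.01, 3.14, 3.14, 3.14].

### API

Orientations are given as a unit quaternion [w, x, y, z].
In Python, from rig import sense, eyes, finish_job gives the robot as it stands.
- The arm moves only by the shell command python3 -m jog 'ROWS' [FORCE]. ROWS is JSON, a list of rows, each a list of 7 numbers: the shift along the tool's x, y, z in m, then the turn, a rotation vector about the tool's x, y, z in rad, then the finger opening in m, from 0 to 0.0854. In form: [[dx, dy, dz, rx, ry, rz, gripper], ...]. A call has 1 to 5 rows; each row shifts and turns the commanded pose from where the row before left it, along the tool's axes as they then stand; what a row does not reach is not made up. A row lasts 1/10 s, in which the tool goes at most 50 mm and 8.59 degrees, less where a joint would pass 70% of its speed; a pose out of reach is approached as far as the arm can. A call is refused whole if a number of a shift passes 0.05 or a number of a turn 0.15, either way. A call with a gripper value outside its range is refused whole. The fingers move at their own pace and stop on an object; FORCE is the grip in N (left out, the last holds). Time passes only in rows, so rows that do not move let the fingers close. It gives the time, the measured TCP pose, the force, the opening and the grip force at its end, in the units of the state.
- sense(): the state, without advancing time (a new reading comes with each control period).
- eyes.capture(name): name is "scene" or "side" or "wrist"; returns the picture (400x640x3 uint8, red, green, blue); there is no depth.
- eyes.calibration(name): a dict with "fx", "fy", "cx", "cy" (pixels), "cam_to_world" (4x4, takes a point from camera to world coordinates); the wrist camera has in their place "mount" (4x4, takes a point from camera to tool coordinates, whose origin is the TCP and whose axes are the flange's). Camera axes: x right, y down, z forward; pixel columns grow to the right and rows downward; lengths in mm; the calibration is good to about 2 mm. A picture is of the moment at which its call begins: read the wrist's pose just before it. calibration takes no time and is no camera call.
- finish_job(): hands the job in; it is judged then, once.
The state is a dict: "time_s": time; "joints": joint angles; "dq": joint speeds; "tau": joint torques, N m; "eef_pos": TCP position; "ee_rot": TCP orientation; "force": force on the tool from outside, world axes, zero at the start; "wrist_torque": the same for the moment, N m; "grip_width": opening from 0.0 (shut) to 1.0 (fully open); "grip_force": force on a finger pad.
Only numpy, scipy, OpenCV 4.12 (cv2) and the standard library are available. Lean on these libraries where they do the work, as an engineer would, in place of code of your own. Each camera call takes 0.05 s, during which the arm holds its last target. There are 200 camera calls.

## Working session

There is one attempt and no reset: what is moved stays moved. The work goes in short steps, Python scripts to look and compute and a shell command to move; the robot and the scene stay as the last step left them, time stands still between calls to the robot, and variables do not carry over. Pictures are saved under pics/ and viewed, at most 10 in all, crops included, and the job is handed in when it is done.

```bash
ls; mkdir -p pics
python3 - <<'E'
from rig import sense, eyes
import cv2,numpy as np
np.set_printoptions(precision=4,suppress=True)
s=sense();print(s)
for n in("scene","side","wrist"):
    im=eyes.capture(n);cv2.imwrite(f"pics/{n}0.png",im[:,:,::-1]);print(n,eyes.calibration(n))
E
```

```text
pics
{'time_s': 0.0, 'joints': array([ 0.8866,  0.3134,  1.4984,  0.    ,  1.331 , -0.2234]), 'dq': array([-0.0011, -0.    ,  0.0016, -0.0006,  0.0004, -0.0013]), 'tau': array([  0.001 , -41.2261, -25.975 ,  -0.0001,   0.004 ,  -0.    ]), 'eef_pos': array([233.2929, 470.0564, 241.7471]), 'ee_rot': array([-0.0003,  0.2284,  0.9736, -0.0006]), 'force': array([-0.9915,  0.3975,  0.2578]), 'wrist_torque': array([-0.0451,  0.0028, -0.005 ]), 'grip_force': 0.0, 'grip_width': 1.0036941971584743}
scene {'fx': 431.0544013815688, 'fy': 431.0544013815688, 'cx': 319.29876658952804, 'cy': 198.55931251880637, 'cam_to_world': array([[  -0.7491,    0.376 ,   -0.5455, 1213.6161],
       [   0.6623,    0.4069,   -0.6291,  747.6887],
       [  -0.0146,   -0.8325,   -0.5538,  894.1   ],
       [   0.    ,    0.    ,    0.    ,    1.    ]])}
side {'fx': 425.5488552863813, 'fy': 425.5488552863813, 'cx': 322.48508065741424, 'cy': 195.66160268265347, 'cam_to_world': array([[   0.8682,   -0.3358,    0.3654,   21.149 ],
       [  -0.4962,   -0.5803,    0.6458, -865.6726],
       [  -0.0048,   -0.742 ,   -0.6704, 1019.9748],
       [   0.    ,    0.    ,    0.    ,    1.    ]])}
wrist {'fx': 282.6575587975438, 'fy': 282.6575587975438, 'cx': 319.39306839674754, 'cy': 202.28273825249659, 'mount': array([[   0.0003,   -0.9598,   -0.2807,   71.1702],
       [   1.    ,   -0.0002,    0.0015,    2.0518],
       [  -0.0015,   -0.2807,    0.9598, -132.3463],
       [   0.    ,    0.    ,    0.    ,    1.    ]])}
```

View pics/scene0.png

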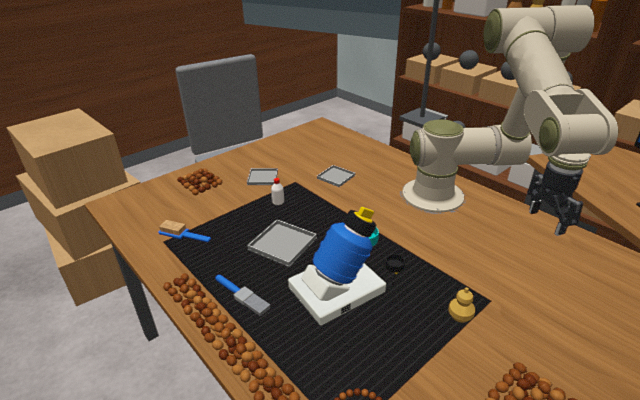

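View pics/side0.png

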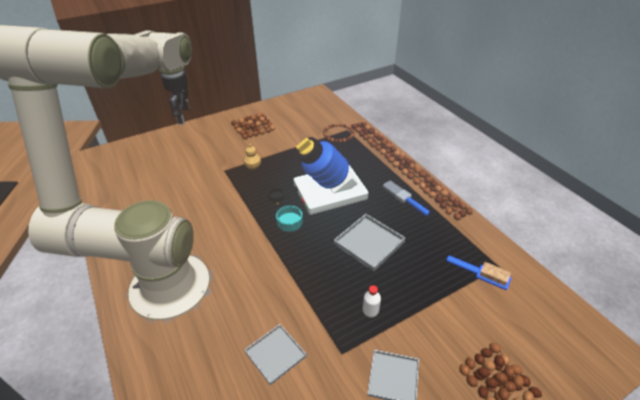

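The scene picture shows three tray-like things: (283,243), (263,176) and (336,175). The largest is the one on the mat at (283,243), side (370,241).
The cap candidates are the black cap with the yellow wing on the barrel at (360,220), the turquoise one at (375,237), and a small black ring at (396,263). I choose the one on the barrel. The oil is at (277,193), the gourd at (462,306), and the brush at (185,233) or (243,293). Next is a close crop to check.

Run:
```python
import cv2,numpy as np
a=cv2.imread('pics/scene0.png')[190:310,270:420];b=cv2.imread('pics/side0.png')[120:240,270:420]
cv2.imwrite('pics/crop0.png',np.hstack([cv2.resize(x,(399,319),interpolation=2) for x in (cv2.resize(a,None,fx=1,fy=1),b)]))
```

```text
(no output)
```

View pics/crop0.png

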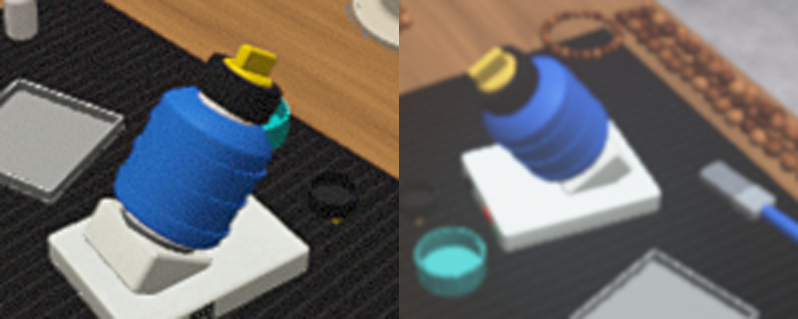

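The crop confirms the large black cap with the yellow wing on the barrel. The wing is at about (366,214) in scene and (305,147) in side. The small black ring lies on the mat.

```bash
cat > h.py <<'E'
import numpy as np,cv2
from rig import sense,eyes
from scipy.spatial.transform import Rotation as R
np.set_printoptions(precision=3,suppress=True)
def cam(n,s=None):
    c=eyes.calibration(n)
    if n=="wrist":
        T=np.eye(4);T[:3,:3]=rot(s).as_matrix();T[:3,3]=s["eef_pos"];M=T@c["mount"]
    else: M=c["cam_to_world"]
    return c,M
def rot(s): return R.from_quat(np.roll(s["ee_rot"],-1))
def ray(n,p,s=None):
    c,M=cam(n,s);d=M[:3,:3]@np.array([(p[0]-c["cx"])/c["fx"],(p[1]-c["cy"])/c["fy"],1]);return M[:3,3],d/np.linalg.norm(d)
def plane(n,p,z,s=None):
    o,d=ray(n,p,s);return o+d*(z-o[2])/d[2]
def tri(rs):
    A=np.zeros((3,3));b=np.zeros(3)
    for o,d in rs:
        P=np.eye(3)-np.outer(d,d);A+=P;b+=P@o
    x=np.linalg.solve(A,b);return x,[np.linalg.norm((np.eye(3)-np.outer(d,d))@(x-o)) for o,d in rs]
def proj(n,X,s=None):
    c,M=cam(n,s);q=np.linalg.inv(M)@np.append(X,1);return np.array([c["fx"]*q[0]/q[2]+c["cx"],c["fy"]*q[1]/q[2]+c["cy"]])
E
python3 - <<'E'
from h import *
def mask(n,lo,hi,box):
    hsv=cv2.cvtColor(cv2.imread(f'pics/{n}0.png'),cv2.COLOR_BGR2HSV);m=cv2.inRange(hsv,np.array(lo),np.array(hi));k=np.zeros_like(m);x0,y0,x1,y1=box;k[y0:y1,x0:x1]=1;m=m*k
    nn,l,st,c=cv2.connectedComponentsWithStats(m);i=1+st[1:,4].argmax();return c[i],st[i]
bx={'scene':(310,190,400,300),'side':(285,130,365,200)}
for nm,lo,hi in(("wing",(18,120,90),(35,255,255)),("drum",(100,120,40),(125,255,255))):
    r=[]
    for n in bx:
        c,st=mask(n,lo,hi,bx[n]);print(nm,n,c,st);r.append(ray(n,c))
    print(nm,tri(r))
z=2.66
for n,o,pts in(("scene",(270,190),[(50,245),(308,250)]),("side",(270,120),[(463-399,155),(508-399,240),(660-399,192),(610-399,122)])):
    print(n,[plane(n,(o[0]+p[0]/z,o[1]+p[1]/z),40) for p in pts])
print("tray",[plane("side",p,20) for p in[(334,241),(369,214),(405,241),(375,268)]])
print("tray",[plane("scene",p,20) for p in[(248,243),(281,221),(316,236),(288,265)]])
print("oil",plane("side",(371,316),0),plane("scene",(277,204),0),"gourd",plane("scene",(462,319),0))
E
```

```text
wing scene [364.554 213.831] [354 206  20  17 213]
wing side [305.133 145.615] [296 137  18  17 195]
wing (array([521.213, 129.097, 230.587]), [np.float64(0.4960050099396705), np.float64(0.49600500993985047)])
drum scene [341.356 253.231] [ 312  222   61   62 2343]
drum side [328.931 164.409] [ 302  141   47   46 1066]
drum (array([599.089, 118.581, 132.536]), [np.float64(4.316847932405915), np.float64(4.316847932405849)])
scene [array([711.818,  33.635,  40.   ]), array([518.919, 219.1  ,  40.   ])]
side [array([513.082, 210.666,  40.   ]), array([486.645,  34.992,  40.   ]), array([701.047,  14.786,  40.   ]), array([723.852, 171.931,  40.   ])]
tray [array([ 492.241, -104.532,   20.   ]), array([655.421, -59.672,  20.   ]), array([ 684.765, -215.682,   20.   ]), array([ 542.349, -256.092,   20.   ])]
tray [array([ 688.555, -207.89 ,   20.   ]), array([ 539.83 , -230.325,   20.   ]), array([505.626, -88.364,  20.   ]), array([657.769, -40.854,  20.   ])]
oil [ 448.972 -373.344    0.   ] [ 471.54  -346.542    0.   ] gourd [435.763 413.104  -0.   ]
```

```bash
python3 -m jog '[[-0.038,-0.022,-0.0097,0,0,0,0.0854],[-0.038,-0.022,-0.0097,0,0,0,0.0854],[-0.038,-0.022,-0.0097,0,0,0,0.0854],[-0.038,-0.022,-0.0097,0,0,0,0.0854],[-0.038,-0.022,-0.0097,0,0,0,0.0854]]'
python3 -m jog '[[-0.038,-0.022,-0.0097,0,0,0,0.0854],[-0.038,-0.022,-0.0097,0,0,0,0.0854],[-0.038,-0.022,-0.0097,0,0,0,0.0854],[-0.038,-0.022,-0.0097,0,0,0,0.0854]]'
python3 -m jog '[[0,0,0,-0.0386,-0.116,0,0.0854],[0,0,0,-0.0386,-0.116,0,0.0854],[0,0,0,-0.0386,-0.116,0,0.0854],[0,0,0,-0.0386,-0.116,0,0.0854],[0,0,0,-0.0386,-0.116,0,0.0854]]'
python3 -m jog '[[0,0,0,0,0,0,0.0854]]'
python3 - <<'E'
from h import *
s=sense();im=eyes.capture("wrist");cv2.imwrite("pics/w1.png",im[:,:,::-1]);print(s["joints"],rot(s).as_matrix(),s["eef_pos"],s["time_s"],s["force"])
import pickle;pickle.dump(s,open("s1.pkl","wb"))
E
```

```text
time_s: 0.65
eef_pos: [355.2, 285.7, 291.1]
ee_rot: [-0.0, 0.228, 0.974, -0.0]
force: [0.3, 1.9, -1.0]
grip_width: 0.998
grip_force: 0.0
time_s: 1.05
eef_pos: [452.3, 139.1, 329.9]
ee_rot: [-0.0, 0.228, 0.974, 0.0]
force: [1.0, 0.1, -1.1]
grip_width: 1.001
grip_force: 0.0
time_s: 1.55
eef_pos: [451.6, 140.9, 329.9]
ee_rot: [0.302, 0.217, 0.928, 0.028]
force: [0.0, -0.2, 0.7]
grip_width: 1.002
grip_force: 0.0
time_s: 1.65
eef_pos: [449.9, 141.2, 328.5]
ee_rot: [0.299, 0.217, 0.929, 0.027]
force: [-0.0, -0.2, 0.3]
grip_width: 0.999
grip_force: 0.0
[ 0.138 -0.124  1.871 -0.217  0.814 -0.871] [[-0.726  0.387  0.568]
 [ 0.42   0.904 -0.079]
 [-0.544  0.181 -0.819]] [449.946 141.192 328.468] 1.65 [-0.047 -0.151  0.34 ]
```

View pics/w1.png

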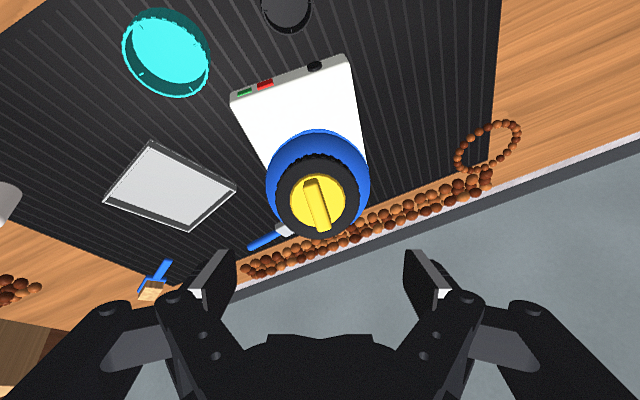

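The wrist picture shows the cap nearly face-on at (318,200), with the wing bar from about (309,181) to (325,230). The tray is at (170,187) and the machine's front top edge runs from (232,100) to (350,58).

Run:
```python
import cv2
a=cv2.imread('pics/w1.png')[45:245,220:400]
cv2.imwrite('pics/w1c.png',cv2.resize(a,None,fx=3,fy=3,interpolation=cv2.INTER_CUBIC)[:600])
```

```text
(no output)
```

View pics/w1c.png

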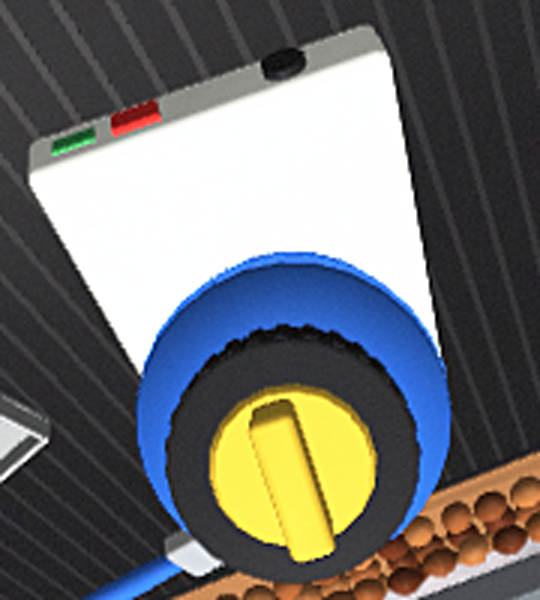

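Run:
```python
from h import *
import pickle
s=pickle.load(open("s1.pkl","rb"))
P=lambda x,y:(220+x/3,45+y/3)
W=lambda x,y:plane("wrist",P(x,y),40,s)
a,b,c,d=W(32,180),W(390,55),W(140,375),W(437,350)
for u,v,o in((a,b,90),(a,c,0),(b,d,0)):
    e=u-v if o==90 else v-u; print(u,v,np.linalg.norm(e),np.degrees(np.arctan2(e[1],e[0]))-(o if e[1]>0 else -o))
# wing: triangulate disc centre
r=[ray("wrist",P(293,467),s)]
o,dd=r[0];print("origin",o,"dir",dd)
for L in(280,290,300):print(L,o+dd*L)
for n,p in(("scene",(364.55,213.8)),("side",(305.1,145.6))): r.append(ray(n,p))
print("wing tri",tri(r))
yaw=np.radians(-8)
for yaw in np.radians([-6,-8,-10]):
    xm=np.array([np.cos(yaw),np.sin(yaw),0]);ax=np.cos(np.radians(35))*np.array([0,0,1])-np.sin(np.radians(35))*xm
    # disc centre (z36) such that wing offset 13mm along ax; wing fits
    Rm=rot(s).as_matrix();print(ax,Rm.T@ax)
    # wing direction: intersect wing-top end midpoints with plane normal ax
    C=o+dd*290
    pts=[]
    for q in((269,410),(313,553)):
        oo,d2=ray("wrist",P(*q),s);pts.append(oo+d2*((C+26*ax-oo)@ax)/(d2@ax))
    w=pts[1]-pts[0];print("wing len",np.linalg.norm(w),"tool dir",Rm.T@w/np.linalg.norm(w))
    # line of axis through C ; distance from machine centre line
print("tray wrist",[plane("wrist",p,20,s) for p in((150,140),(237,185),(190,233),(101,199))])
```

```text
[491.654  52.963  40.   ] [516.454 217.015  40.   ] 165.91549584231058 -8.596382460774038
[491.654  52.963  40.   ] [617.414  32.083  40.   ] 127.48204621664374 -9.427005691994818
[516.454 217.015  40.   ] [694.714 188.332  40.   ] 180.5532713768075 -9.140837905909496
origin [324.429 183.343 398.269] dir [ 0.744 -0.196 -0.639]
280 [532.746 128.401 219.424]
290 [540.186 126.438 213.037]
300 [547.626 124.476 206.649]
wing tri (array([521.386, 130.273, 230.083]), [np.float64(1.398331937391257), np.float64(1.2154381808097663), np.float64(0.8169660805059629)])
[-0.57   0.06   0.819] [-0.006 -0.019 -1.   ]
wing len 48.576168206321015 tool dir [-0.96   0.28   0.001]
[-0.568  0.08   0.819] [ 0.  0. -1.]
wing len 48.56420805515505 tool dir [-0.96  0.28 -0.  ]
[-0.565  0.1    0.819] [ 0.006  0.019 -1.   ]
wing len 48.55820865195295 tool dir [-0.96   0.28  -0.001]
tray wrist [array([490.772, -87.694,  20.   ]), array([636.339, -40.359,  20.   ]), array([ 700.306, -202.832,   20.   ]), array([ 539.27 , -245.334,   20.   ])]
```

```bash
R='x'
python3 -m jog '[[0,0,0,0.0095,-0.003,0.14,0.0854],[0,0,0,0,0,0.145,0.0854],[0,0,0,0,0,0.145,0.0854],[0,0,0,0,0,0.145,0.0854],[0,0,0,0,0,0.145,0.0854]]' >/dev/null
python3 -m jog '[[0,0,0,0,0,0.145,0.0854],[0,0,0,0,0,0.145,0.0854],[0,0,0,0,0,0.145,0.0854],[0,0,0,0,0,0.145,0.0854],[0,0,0,0,0,0.145,0.0854]]' >/dev/null
python3 -m jog '[[0,0,0,0,0,0.145,0.0854],[0,0,0,0,0,0.145,0.0854],[0,0,0,0,0,0.145,0.0854],[0,0,0,0,0,0.145,0.0854],[0,0,0,0,0,0.145,0.0854]]' >/dev/null
python3 -m jog '[[0,0,0,0,0,0.145,0.0854],[0,0,0,0,0,0.145,0.0854],[0,0,0,0,0,0.145,0.0854],[0,0,0,0,0,0.145,0.0854],[0,0,0,0,0,0.107,0.0854]]' 
python3 -m jog '[[0,0,0,0,0,0,0.0854],[0,0,0,0,0,0,0.0854]]'
python3 - <<'E'
from h import *
s=sense();print(s["joints"]);M=rot(s).as_matrix();print(M)
ax=np.array([-.567,.090,.819]);w=np.array([523.9,130,231.3])
print("axis tool",M.T@ax,"shift to wing",M.T@(w-s["eef_pos"]))
E
```

```text
time_s: 3.7
eef_pos: [452.4, 140.6, 329.9]
ee_rot: [0.019, 0.95, -0.088, 0.299]
force: [-0.4, 0.2, -0.9]
grip_width: 0.998
grip_force: 0.0
time_s: 3.9
eef_pos: [452.2, 140.7, 329.7]
ee_rot: [0.021, 0.95, -0.084, 0.299]
force: [0.2, 0.4, -0.5]
grip_width: 0.999
grip_force: 0.0
[ 0.143 -0.116  1.86  -0.233  0.823  1.999]
[[ 0.807 -0.173  0.565]
 [-0.148 -0.985 -0.09 ]
 [ 0.572 -0.011 -0.82 ]]
axis tool [-0.002  0.    -1.   ] shift to wing [  3.105  -0.754 122.195]
```

```bash
python3 -m jog '[[0.001,-0.0003,0.02,0,0,0,0.0854],[0.002,-0.0005,0.025,0,0,0,0.0854],[0,0,0.01,0,0,0,0.0854],[0,0,0,0,0,0,0.0854],[0,0,0,0,0,0,0.0854]]'
python3 - <<'E'
from h import *
s=sense();im=eyes.capture("wrist");import pickle;pickle.dump(s,open("s2.pkl","wb"))
im=im[:,:,::-1];cv2.imwrite("pics/w2.png",im);cv2.imwrite("pics/w2c.png",cv2.resize(im[130:330,220:420],None,fx=3,fy=3,interpolation=cv2.INTER_CUBIC))
hsv=cv2.cvtColor(im.copy(),cv2.COLOR_BGR2HSV);m=cv2.inRange(hsv,(18,120,60),(35,255,255));n,l,st,c=cv2.connectedComponentsWithStats(m);i=1+st[1:,4].argmax();print(st[i],c[i])
E
```

```text
time_s: 4.4
eef_pos: [485.4, 136.3, 286.9]
ee_rot: [0.02, 0.95, -0.085, 0.3]
force: [0.5, 0.6, -0.6]
grip_width: 1.002
grip_force: 0.0
[ 288  185   70   77 3799] [322.689 219.999]
```

View pics/w2c.png

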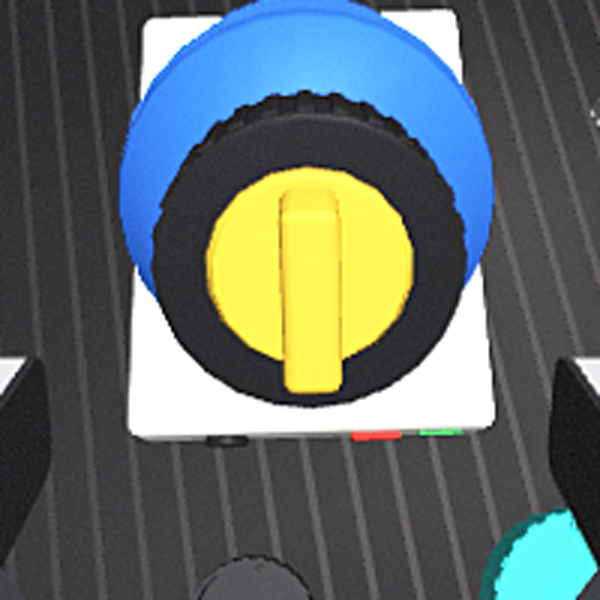

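Run:
```python
from h import *
import pickle
s=pickle.load(open("s2.pkl","rb"));s1=pickle.load(open("s1.pkl","rb"))
M=rot(s).as_matrix();ax=-M[:,2]
r2=ray("wrist",(323.5,217.7),s);r1=ray("wrist",(317.7,200.7),s1)
c,Mc=cam("wrist",s);L=226/(Mc[:3,2]@r2[1])
for C in(r2[0]+L*r2[1],tri([r1,r2])[0]): print("disc",C,"wing",C+13*ax,"tool shift",M.T@(C+13*ax-s["eef_pos"]))
print(tri([r1,r2])[1], "machine plane check y", M.T@ax)
# predicted px of wing top centre
```

```text
disc [529.231 128.404 218.305] wing [521.867 129.568 228.955] tool shift [-2.863  1.008 68.721]
disc [528.477 126.816 219.245] wing [521.114 127.98  229.895] tool shift [-2.694  2.69  67.665]
[np.float64(1.7066064854370853), np.float64(1.7066064854370302)] machine plane check y [ 0. -0. -1.]
```

```bash
python3 -m jog '[[-0.0014,0.0006,0.02,0,0,-0.015,0.06],[0,0,0.02,0,0,0,0.06],[0,0,0.015,0,0,0,0.06],[0,0,0.006,0,0,0,0.06],[0,0,0.004,0,0,0,0.06]]' 40
python3 -m jog '[[0,0,0,0,0,0,0.03],[0,0,0,0,0,0,0.03],[0,0,0,0,0,0,0.02],[0,0,0,0,0,0,0.02],[0,0,0,0,0,0,0.016]]' 40
python3 - <<'E'
from h import *
s=sense();im=eyes.capture("wrist")
im=im[:,:,::-1];cv2.imwrite("pics/w3.png",im);print(rot(s).inv().apply(s["force"]),s["joints"][5])
E
```

```text
time_s: 4.95
eef_pos: [521.1, 130.1, 232.7]
ee_rot: [0.022, 0.95, -0.078, 0.3]
force: [-0.3, -0.5, 0.3]
grip_width: 0.705
grip_force: 0.0
time_s: 5.45
eef_pos: [521.1, 130.2, 233.7]
ee_rot: [0.022, 0.95, -0.078, 0.301]
force: [-5.3, 0.1, 7.0]
grip_width: 0.19
grip_force: 6.3
[-0.257  0.708 -8.74 ] 2.0167986144584686
```

View pics/w3.png

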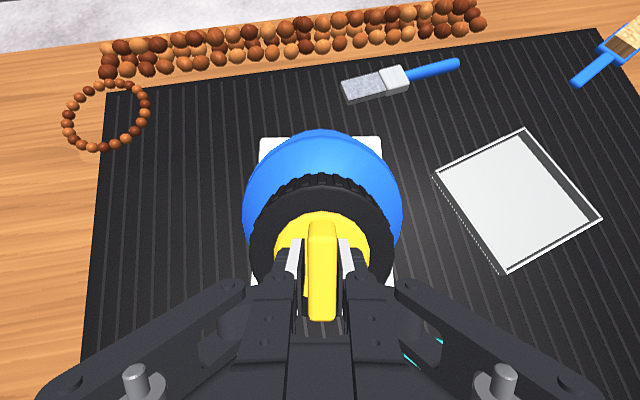

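The wing stands centred between the pads at (322,270), with the fingers at 16 mm. The -8.7 N along z means the tips are touching the disc, so I will back off 3 mm and then close.

```bash
python3 -m jog '[[0,0,-0.0015,0,0,0,0.02],[0,0,-0.0015,0,0,0,0.018],[0,0,0,0,0,0,0.005],[0,0,0,0,0,0,0],[0,0,0,0,0,0,0]]' 40
python3 - <<'E'
from h import *
s=sense();print(rot(s).inv().apply(s["force"]),rot(s).inv().apply(s["wrist_torque"]),s["joints"][5])
E
```

```text
time_s: 6.0
eef_pos: [519.4, 130.1, 235.2]
ee_rot: [0.023, 0.95, -0.078, 0.3]
force: [-6.2, -3.7, 6.3]
grip_width: 0.156
grip_force: 43.7
[-0.9    4.644 -8.307] [-0.611 -0.33  -0.02 ] 2.0154440286005366
```

```bash
cat > f.py <<'E'
from h import *
s=sense();r=rot(s).inv();print("Ft",r.apply(s["force"]),"Tt",r.apply(s["wrist_torque"]),"j6 %.3f w %.3f g %.1f t %.2f"%(s["joints"][5],s["grip_width"],s["grip_force"],s["time_s"]),s["eef_pos"],"tz",r.as_matrix()[2])
E
python3 -m jog '[[0,0.0004,-0.0004,0,0,0,0],[0,0,0,0,0,-0.05,0],[0,0,-0.0001,0,0,-0.07,0],[0,0,-0.0002,0,0,-0.09,0],[0,0,-0.0002,0,0,-0.1,0]]' 40 >/dev/null; python3 f.py
python3 -m jog '[[0,0,-0.0002,0,0,-0.1,0],[0,0,-0.0002,0,0,-0.1,0]]' 40 >/dev/null; python3 f.py
```

```text
Ft [-0.379  0.761 -2.576] Tt [0.08  0.016 0.216] j6 1.700 w 0.152 g 43.1 t 6.50 [519.041 130.053 235.822] tz [ 0.567 -0.089 -0.819]
Ft [ 1.769 -0.675 -2.504] Tt [ 0.23  -0.01   0.067] j6 1.499 w 0.152 g 43.0 t 6.70 [518.777 130.286 236.073] tz [ 0.567 -0.089 -0.819]
```

```bash
python3 -m jog '[[0,0,-0.00027,0,0,-0.14,0],[0,0,-0.00027,0,0,-0.14,0],[0,0,-0.00027,0,0,-0.14,0],[0,0,-0.00027,0,0,-0.14,0],[0,0,-0.00027,0,0,-0.14,0]]' 40 >/dev/null; python3 f.py
python3 -m jog '[[0,0,-0.00027,0,0,-0.14,0],[0,0,-0.00027,0,0,-0.14,0],[0,0,-0.00027,0,0,-0.14,0],[0,0,-0.00027,0,0,-0.14,0],[0,0,-0.00027,0,0,-0.14,0]]' 40 >/dev/null; python3 f.py
```

```text
Ft [ 1.932 -0.597 -2.951] Tt [0.479 0.274 0.075] j6 0.797 w 0.150 g 43.1 t 7.20 [517.847 130.548 237.065] tz [ 0.567 -0.089 -0.819]
Ft [ 0.035 -1.748 -4.921] Tt [0.434 0.32  0.251] j6 0.097 w 0.157 g 43.3 t 7.70 [516.805 130.598 237.897] tz [ 0.566 -0.089 -0.82 ]
```

```bash
python3 -m jog '[[0,0,-0.0005,0,0,0,0]]' 40 >/dev/null; python3 f.py
python3 -m jog '[[0,0,-0.0002,0,0,-0.08,0]]' 40 >/dev/null; python3 f.py
python3 -m jog '[[0,0,-0.0002,0,0,-0.08,0]]' 40 >/dev/null; python3 f.py
```

```text
Ft [-0.593 -1.022  1.166] Tt [0.365 0.14  0.013] j6 0.101 w 0.156 g 42.4 t 7.80 [516.456 130.436 237.997] tz [ 0.566 -0.089 -0.82 ]
Ft [ 1.008 -0.096  0.163] Tt [0.315 0.224 0.054] j6 0.025 w 0.158 g 42.6 t 7.90 [516.366 130.384 238.062] tz [ 0.565 -0.089 -0.82 ]
Ft [ 0.71  -0.295  0.854] Tt [ 0.325  0.198 -0.059] j6 -0.057 w 0.155 g 42.5 t 8.00 [516.265 130.365 238.177] tz [ 0.565 -0.09  -0.82 ]
```

Lifting 0.5 mm relieved it, so I continue with slightly more rise per row.

```bash
python3 -m jog '[[0,0,-0.00028,0,0,-0.14,0],[0,0,-0.00028,0,0,-0.14,0],[0,0,-0.00028,0,0,-0.14,0],[0,0,-0.00028,0,0,-0.14,0],[0,0,-0.00028,0,0,-0.14,0]]' 40 >/dev/null; python3 f.py
python3 -m jog '[[0,0,-0.00028,0,0,-0.14,0],[0,0,-0.00028,0,0,-0.14,0],[0,0,-0.00028,0,0,-0.14,0],[0,0,-0.00028,0,0,-0.14,0],[0,0,-0.00028,0,0,-0.14,0]]' 40 >/dev/null; python3 f.py
```

```text
Ft [ 1.605 -0.983  0.49 ] Tt [0.298 0.414 0.007] j6 -0.760 w 0.156 g 42.6 t 8.50 [515.226 130.334 239.037] tz [ 0.565 -0.09  -0.821]
Ft [ 3.272 -4.364 -1.517] Tt [0.737 0.942 0.187] j6 -1.461 w 0.159 g 42.9 t 9.00 [514.172 130.001 239.973] tz [ 0.564 -0.091 -0.821]
```

```bash
python3 -m jog '[[0.0004,-0.0005,-0.0003,0,0,0,0]]' 40 >/dev/null; python3 f.py
python3 -m jog '[[0,0,-0.00028,0,0,-0.14,0],[0.0001,-0.0001,-0.00028,0,0,-0.14,0],[0.0001,-0.0001,-0.00028,0,0,-0.14,0],[0,0,-0.00028,0,0,-0.14,0],[0,0,-0.00028,0,0,-0.14,0]]' 40 >/dev/null; python3 f.py
```

```text
Ft [ 1.661 -0.862  1.661] Tt [ 0.145  0.579 -0.034] j6 -1.460 w 0.153 g 42.3 t 9.10 [513.984 129.738 240.259] tz [ 0.564 -0.09  -0.821]
Ft [ 4.424 -0.633  1.003] Tt [0.004 1.037 0.059] j6 -2.163 w 0.154 g 42.4 t 9.60 [513.213 129.681 241.522] tz [ 0.565 -0.09  -0.82 ]
```

```bash
python3 -m jog '[[0.0005,0,-0.0001,0,0,-0.08,0],[0.0002,0,-0.00026,0,0,-0.13,0],[0,0,-0.00026,0,0,-0.13,0],[0,0,-0.00026,0,0,-0.13,0],[0,0,-0.00026,0,0,-0.13,0]]' 40 >/dev/null; python3 f.py
```

```text
Ft [1.209 1.599 0.961] Tt [-0.398  0.291  0.007] j6 -2.765 w 0.152 g 42.4 t 10.10 [512.407 129.307 242.525] tz [ 0.566 -0.09  -0.82 ]
```

```bash
python3 -m jog '[[0,0,0,0,0,0,0.065],[0,0,0,0,0,0,0.065],[0,0,0,0,0,0,0.065],[0,0,0,0,0,0,0.065],[0,0,0,0,0,0,0.065]]' 40; python3 f.py
```

```text
time_s: 10.6
eef_pos: [512.6, 129.5, 243.0]
ee_rot: [0.19, -0.637, 0.71, -0.233]
force: [-0.8, -0.1, 0.8]
grip_width: 0.76
grip_force: 0.0
Ft [ 0.258  0.244 -1.096] Tt [-0.221 -0.026  0.002] j6 -2.764 w 0.760 g 0.0 t 10.60 [512.563 129.507 242.963] tz [ 0.566 -0.089 -0.819]
```

```bash
python3 -m jog '[[0,0,0,0,0,0.143,0.065],[0,0,0,0,0,0.143,0.065],[0,0,0,0,0,0.143,0.065],[0,0,0,0,0,0.143,0.065],[0,0,0,0,0,0.143,0.065]]' >/dev/null; python3 f.py
python3 -m jog '[[0,0,0,0,0,0.143,0.065],[0,0,0,0,0,0.143,0.065],[0,0,0,0,0,0.143,0.065],[0,0,0,0,0,0.143,0.065],[0,0,0,0,0,0.143,0.065]]' >/dev/null
python3 -m jog '[[0,0,0,0,0,0.143,0.065],[0,0,0,0,0,0.143,0.065],[0,0,0,0,0,0.143,0.065],[0,0,0,0,0,0.143,0.065],[0,0,0,0,0,0.143,0.065]]' >/dev/null
python3 -m jog '[[0,0,0,0,0,0.143,0.065],[0,0,0,0,0,0.143,0.065],[0,0,0,0,0,0.143,0.065],[0,0,0,0,0,0.143,0.065],[0,0,0,0,0,0.143,0.065]]' >/dev/null
python3 -m jog '[[0,0,0,0,0,0.143,0.065],[0,0,0,0,0,0.138,0.065],[0,0,0,0,0,0,0.065]]' >/dev/null; python3 f.py
```

```text
Ft [-0.209 -0.082  0.836] Tt [-0.158  0.177 -0.038] j6 -2.043 w 0.765 g 0.0 t 11.10 [512.554 129.492 242.941] tz [ 0.566 -0.09  -0.819]
Ft [-0.017  0.574  0.369] Tt [ 0.238  0.019 -0.041] j6 0.378 w 0.763 g 0.0 t 12.90 [512.548 129.489 242.939] tz [ 0.566 -0.09  -0.819]
```

```bash
python3 -m jog '[[0,0,0,0,0,0,0.03],[0,0,0,0,0,0,0.02],[0,0,0,0,0,0,0.01],[0,0,0,0,0,0,0],[0,0,0,0,0,0,0]]' 40 >/dev/null; python3 f.py
python3 -m jog '[[0,0,0,0,0,0,0],[0,0,0,0,0,0,0]]' 40 >/dev/null; python3 f.py
```

```text
Ft [-0.206 -0.02  -1.12 ] Tt [ 0.32  -0.042 -0.095] j6 0.375 w 0.160 g 41.7 t 13.40 [512.48  129.473 242.93 ] tz [ 0.566 -0.09  -0.819]
Ft [ 0.047 -0.335 -1.208] Tt [ 0.397 -0.025 -0.017] j6 0.375 w 0.157 g 41.7 t 13.60 [512.483 129.479 242.908] tz [ 0.566 -0.09  -0.819]
```

```bash
python3 -m jog '[[0,0,-0.00028,0,0,-0.14,0],[0,0,-0.00028,0,0,-0.14,0],[0,0,-0.00028,0,0,-0.14,0],[0,0,-0.00028,0,0,-0.14,0],[0,0,-0.00028,0,0,-0.14,0]]' 40 >/dev/null; python3 f.py
python3 -m jog '[[0,0,-0.00028,0,0,-0.14,0],[0,0,-0.00028,0,0,-0.14,0],[0,0,-0.00028,0,0,-0.14,0],[0,0,-0.00028,0,0,-0.14,0],[0,0,-0.00028,0,0,-0.14,0]]' 40 >/dev/null; python3 f.py
```

```text
Ft [-1.464 -0.619 -1.585] Tt [ 0.322 -0.193  0.15 ] j6 -0.331 w 0.155 g 41.7 t 14.10 [511.823 129.447 244.187] tz [ 0.566 -0.09  -0.819]
Ft [-0.766 -0.857 -1.425] Tt [0.175 0.078 0.071] j6 -1.031 w 0.158 g 41.6 t 14.60 [511.108 129.62  245.382] tz [ 0.567 -0.09  -0.819]
```

```bash
for i in 1 ; do python3 -m jog '[[0,0,-0.0005,0,0,0,0]]' 40 >/dev/null; python3 f.py;  python3 -m jog '[[0,0,-0.0004,0,0,0,0]]' 40 >/dev/null; python3 f.py; done
python3 -m jog '[[0,0,-0.0004,0,0,0,0]]' 40 >/dev/null; python3 f.py
```

```text
Ft [-0.524 -0.353  0.236] Tt [-0.045  0.363  0.032] j6 -1.027 w 0.158 g 41.4 t 14.70 [510.598 129.747 245.435] tz [ 0.566 -0.09  -0.82 ]
Ft [ 0.301 -0.421  1.807] Tt [ 0.046  0.286 -0.002] j6 -1.022 w 0.151 g 41.3 t 14.80 [510.381 129.832 245.788] tz [ 0.566 -0.089 -0.82 ]
Ft [ 0.547 -0.351  1.624] Tt [-0.009  0.362  0.036] j6 -1.023 w 0.151 g 41.3 t 14.90 [510.157 129.843 246.113] tz [ 0.566 -0.09  -0.82 ]
```

```bash
python3 -m jog '[[0,0,-0.0005,0,0,0,0]]' 40 >/dev/null; python3 f.py
python3 -m jog '[[0,0,-0.0004,0,0,0,0]]' 40 >/dev/null; python3 f.py
```

```text
Ft [0.765 0.888 2.974] Tt [-0.011  0.312  0.004] j6 -1.025 w 0.152 g 41.2 t 15.00 [509.838 129.881 246.552] tz [ 0.566 -0.09  -0.82 ]
Ft [0.452 0.82  6.822] Tt [-0.105  0.153 -0.008] j6 -1.026 w 0.156 g 40.7 t 15.10 [509.632 129.917 246.766] tz [ 0.566 -0.09  -0.82 ]
```

```bash
python3 -m jog '[[0,0,0.0008,0,0,-0.10,0],[0,0,-0.00028,0,0,-0.14,0],[0,0,-0.00028,0,0,-0.14,0],[0,0,-0.00028,0,0,-0.14,0],[0,0,-0.00028,0,0,-0.14,0]]' 40 >/dev/null; python3 f.py
python3 -m jog '[[0,0,-0.0006,0,0,0,0]]' 40 >/dev/null; python3 f.py
python3 -m jog '[[0,0,-0.0005,0,0,0,0]]' 40 >/dev/null; python3 f.py
```

```text
Ft [1.294 0.92  1.394] Tt [-0.245  0.318 -0.044] j6 -1.692 w 0.152 g 41.3 t 15.60 [509.434 129.934 247.254] tz [ 0.566 -0.09  -0.819]
Ft [0.593 0.433 1.506] Tt [-0.239  0.315 -0.082] j6 -1.687 w 0.156 g 41.3 t 15.70 [509.081 129.963 247.711] tz [ 0.566 -0.09  -0.82 ]
Ft [0.366 0.791 1.463] Tt [-0.212  0.417 -0.036] j6 -1.683 w 0.155 g 41.3 t 15.80 [508.798 130.046 248.171] tz [ 0.566 -0.09  -0.819]
```

```bash
python3 -m jog '[[0,0,-0.0005,0,0,0,0]]' 40 >/dev/null; python3 f.py
python3 -m jog '[[0,0,-0.0005,0,0,0,0]]' 40 >/dev/null; python3 f.py
```

```text
Ft [0.351 0.871 1.089] Tt [-0.226  0.338  0.052] j6 -1.684 w 0.153 g 41.3 t 15.90 [508.557 130.088 248.597] tz [ 0.566 -0.09  -0.819]
Ft [0.474 0.153 1.129] Tt [-0.227  0.422  0.016] j6 -1.686 w 0.150 g 41.3 t 16.00 [508.275 130.152 248.998] tz [ 0.566 -0.09  -0.819]
```

```bash
python3 -m jog '[[0,0,-0.0007,0,0,0,0],[0,0,-0.0007,0,0,0,0],[0,0,-0.0007,0,0,0,0]]' 40 >/dev/null; python3 f.py
python3 -m jog '[[0,0,-0.0007,0,0,0,0],[0,0,-0.0007,0,0,0,0],[0,0,-0.0007,0,0,0,0]]' 40 >/dev/null; python3 f.py
```

```text
Ft [1.39  0.33  1.326] Tt [-0.197  0.401 -0.036] j6 -1.688 w 0.153 g 41.3 t 16.30 [507.095 130.33  250.779] tz [ 0.566 -0.09  -0.819]
Ft [1.471 0.313 0.81 ] Tt [-0.215  0.368  0.002] j6 -1.689 w 0.157 g 41.3 t 16.60 [505.911 130.516 252.483] tz [ 0.566 -0.09  -0.819]
```

Free. I lift on along the axis and tighten the grip to 60 N.

```bash
python3 -m jog '[[0,0,-0.002,0,0,0,0],[0,0,-0.003,0,0,0,0],[0,0,-0.004,0,0,0,0],[0,0,-0.004,0,0,0,0],[0,0,-0.004,0,0,0,0]]' 60 >/dev/null; python3 f.py
python3 -m jog '[[0,0,-0.005,0,0,0,0],[0,0,-0.01,0,0,0,0],[0,0,-0.015,0,0,0,0],[0,0,-0.02,0,0,0,0],[0,0,-0.02,0,0,0,0]]' 60 >/dev/null; python3 f.py
python3 - <<'E'
from h import *
im=eyes.capture("scene")[:,:,::-1];b=eyes.capture("side")[:,:,::-1]
cv2.imwrite("pics/v4.png",np.hstack([cv2.resize(im[130:330,220:420],(400,400)),cv2.resize(b[70:270,240:440],(400,400))]))
E
```

```text
Ft [0.669 0.937 2.033] Tt [-0.25   0.4    0.004] j6 -1.695 w 0.151 g 64.0 t 17.10 [496.148 132.09  266.794] tz [ 0.566 -0.089 -0.819]
Ft [1.039 0.452 1.699] Tt [-0.244  0.412 -0.035] j6 -1.709 w 0.148 g 64.0 t 17.60 [455.881 138.392 324.769] tz [ 0.566 -0.089 -0.819]
```

View pics/v4.png

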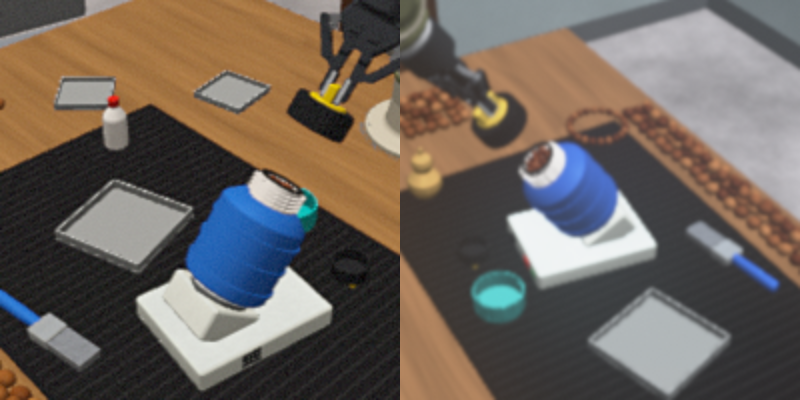

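The cap is held square in the gripper, and the neck is bare. The tray sits undisturbed at scene crop (125,225) and side crop (660,340). Next I bring the tool upright.

Run:
```python
from h import *
s=sense();r=rot(s);z=r.as_matrix()[:,2];v=np.cross(z,[0,0,-1]);v=v/np.linalg.norm(v)*np.arccos(-z[2]);print("rotvec tool",r.inv().apply(v))
r2=R.from_rotvec(v)*r;print("shift tool after",r2.inv().apply(np.array([594,-148,330])-s["eef_pos"]))
import pickle
s2=pickle.load(open("s2.pkl","rb"))
```

```text
rotvec tool [-0.315  0.529 -0.   ]
shift tool after [ -20.334 -317.365   -3.459]
```

```bash
python3 -m jog '[[0,0,0,-0.053,0.088,0,0],[0,0,0,-0.053,0.088,0,0],[0,0,0,-0.053,0.088,0,0],[0,0,0,-0.053,0.088,0,0],[0,0,0,-0.053,0.088,0,0]]' 60 >/dev/null
python3 -m jog '[[0,0,0,-0.05,0.089,0,0],[0,0,0,0,0,0,0]]' 60 >/dev/null;python3 f.py
python3 -m jog '[[-0.001,-0.015,0,0,0,0,0],[-0.002,-0.03,0,0,0,0,0],[-0.003,-0.04,0,0,0,0,0],[-0.003,-0.04,0,0,0,0,0],[-0.003,-0.04,0,0,0,0,0]]' 60 >/dev/null
python3 -m jog '[[-0.003,-0.04,0,0,0,0,0],[-0.002,-0.04,0,0,0,0,0],[-0.002,-0.04,0,0,0,0,0],[-0.001,-0.02,0,0,0,0,0],[0,-0.012,0,0,0,0,0]]' 60 >/dev/null
python3 -m jog '[[0,0,0,0,0,0,0],[0,0,0,0,0,0,0]]' 60 >/dev/null;python3 f.py
python3 - <<'E'
from h import *
s=sense();im=eyes.capture("wrist");cv2.imwrite("pics/w5.png",im[:,:,::-1])
import pickle;pickle.dump(s,open("s5.pkl","wb"))
r=rot(s);z=r.as_matrix()[:,2];v=np.cross(z,[0,0,-1]);print("residual tilt tool",r.inv().apply(v))
E
```

```text
Ft [-0.349  0.092  1.578] Tt [ 0.012  0.02  -0.055] j6 -1.906 w 0.148 g 64.2 t 18.40 [458.05  137.71  322.311] tz [-0.008 -0.001 -1.   ]
Ft [0.565 0.275 1.948] Tt [-0.027 -0.03   0.017] j6 -2.389 w 0.147 g 64.2 t 19.60 [ 593.517 -147.56   323.527] tz [-0.005 -0.001 -1.   ]
residual tilt tool [ 0.001 -0.005 -0.   ]
```

View pics/w5.png

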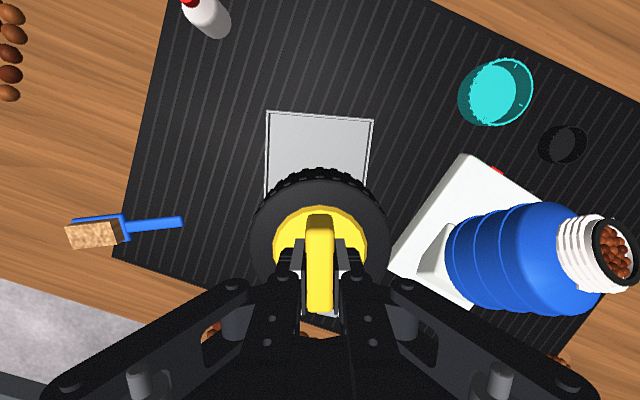

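Run:
```python
from h import *
import pickle
s=pickle.load(open("s5.pkl","rb"));r=rot(s)
a,b,c=[plane("wrist",p,20,s) for p in((266,111),(373,120),(264,190))]
print(a,b,c,np.linalg.norm(a-b))
e=(b-a)/np.linalg.norm(b-a);n=np.array([-e[1],e[0],0]);n*=np.sign(n@(c-a));ctr=(a+b)/2+80*n;print("ctr",ctr,"tool shift",r.inv().apply(ctr-s["eef_pos"]))
```

```text
[ 545.421 -249.616   20.   ] [498.02  -98.482  20.   ] [ 659.532 -213.64    20.   ] 158.39360711011457
ctr [ 598.054 -150.108   20.   ] tool shift [ -4.716  -4.245 303.505]
```

```bash
python3 -m jog '[[-0.002,-0.002,0.03,0,-0.005,0,0],[-0.002,-0.002,0.045,0,0,0,0],[0,0,0.045,0,0,0,0],[0,0,0.045,0,0,0,0],[0,0,0.04,0,0,0,0]]' 60 >/dev/null
python3 -m jog '[[0,0,0.025,0,0,0,0],[0,0,0.016,0,0,0,0],[0,0,0.008,0,0,0,0],[0,0,0.004,0,0,0,0],[0,0,0,0,0,0,0]]' 60 >/dev/null;python3 f.py
python3 -m jog '[[0,0,0.001,0,0,0,0],[0,0,0.001,0,0,0,0],[0,0,0.0,0,0,0,0]]' 60 >/dev/null;python3 f.py
```

```text
Ft [-0.033  0.074  1.357] Tt [0.045 0.003 0.014] j6 -2.390 w 0.146 g 64.3 t 20.65 [ 598.851 -149.961   65.821] tz [-0.     0.001 -1.   ]
Ft [-0.179  0.291  1.597] Tt [-0.024  0.023 -0.043] j6 -2.390 w 0.151 g 64.3 t 20.95 [ 598.795 -150.317   63.63 ] tz [-0.     0.001 -1.   ]
```

```bash
python3 -m jog '[[0,0,0.0015,0,0,0,0],[0,0,0.0015,0,0,0,0],[0,0,0.0,0,0,0,0]]' 60 >/dev/null;python3 f.py
python3 -m jog '[[0,0,0.001,0,0,0,0],[0,0,0.0005,0,0,0,0],[0,0,0,0,0,0,0]]' 60 >/dev/null;python3 f.py
python3 -m jog '[[0,0,0.001,0,0,0,0],[0,0,0.0005,0,0,0,0]]' 60 >/dev/null;python3 f.py
```

```text
Ft [-0.145  0.011  0.91 ] Tt [ 0.009  0.006 -0.007] j6 -2.390 w 0.150 g 64.3 t 21.25 [ 598.525 -150.229   59.998] tz [-0.001  0.001 -1.   ]
Ft [ 0.133 -0.465  2.02 ] Tt [-0.006 -0.001  0.003] j6 -2.390 w 0.151 g 64.3 t 21.55 [ 598.64  -150.235   58.667] tz [-0.001  0.001 -1.   ]
Ft [-0.604 -0.076  0.89 ] Tt [ 0.047 -0.019 -0.014] j6 -2.390 w 0.150 g 64.3 t 21.75 [ 598.665 -150.246   57.187] tz [-0.001  0.001 -1.   ]
```

```bash
python3 -m jog '[[0,0,0.001,0,0,0,0],[0,0,0,0,0,0,0]]' 60 >/dev/null;python3 f.py
python3 -m jog '[[0,0,0.0007,0,0,0,0],[0,0,0,0,0,0,0]]' 60 >/dev/null;python3 f.py
python3 -m jog '[[0,0,0.0007,0,0,0,0],[0,0,0,0,0,0,0]]' 60 >/dev/null;python3 f.py
```

```text
Ft [0.417 0.004 1.913] Tt [-0.057 -0.023 -0.023] j6 -2.390 w 0.149 g 64.3 t 21.95 [ 598.566 -150.213   56.073] tz [-0.001  0.001 -1.   ]
Ft [-0.436  0.281  1.211] Tt [ 0.017  0.06  -0.05 ] j6 -2.390 w 0.150 g 64.3 t 22.15 [ 598.613 -150.236   55.436] tz [-0.001  0.001 -1.   ]
Ft [-0.079  0.365  1.298] Tt [-0.027 -0.025  0.033] j6 -2.390 w 0.151 g 64.3 t 22.35 [ 598.643 -150.272   54.788] tz [-0.001  0.001 -1.   ]
```

```bash
python3 -m jog '[[0,0,0.0007,0,0,0,0],[0,0,0,0,0,0,0]]' 60 >/dev/null;python3 f.py
python3 -m jog '[[0,0,0.0007,0,0,0,0],[0,0,0,0,0,0,0]]' 60 >/dev/null;python3 f.py
```

```text
Ft [ 2.07   2.013 -3.577] Tt [-0.22   0.337 -0.017] j6 -2.390 w 0.147 g 64.9 t 22.55 [ 598.68  -150.32    54.652] tz [-0.001  0.001 -1.   ]
Ft [ 4.627  2.727 -9.569] Tt [-0.538  0.663 -0.048] j6 -2.390 w 0.154 g 65.8 t 22.75 [ 598.709 -150.388   54.566] tz [-0.  0. -1.]
```

Contact at 9.6 N. I lower the grip force, open slowly to 45 mm, and retreat.

```bash
python3 -m jog '[[0,0,-0.0004,0,0,0,0],[0,0,0,0,0,0,0.016],[0,0,0,0,0,0,0.02],[0,0,0,0,0,0,0.03],[0,0,0,0,0,0,0.045]]' 20 >/dev/null;python3 f.py
python3 -m jog '[[0,0,0,0,0,0,0.05],[0,0,-0.005,0,0,0,0.05],[0,0,-0.02,0,0,0,0.05],[0,0,-0.035,0,0,0,0.05],[0,0,-0.04,0,0,0,0.05]]' >/dev/null;python3 f.py
python3 -m jog '[[0,0,-0.04,0,0,0,0.05],[0,0,-0.04,0,0,0,0.05],[0,0,-0.03,0,0,0,0.05],[0,0,0,0,0,0,0.05],[0,0,0,0,0,0,0.05]]' >/dev/null;python3 f.py
python3 - <<'E'
from h import *
im=eyes.capture("scene")[:,:,::-1];b=eyes.capture("side")[:,:,::-1]
cv2.imwrite("pics/v6.png",np.hstack([cv2.resize(im[150:310,160:400],(400,267)),cv2.resize(b[140:300,250:490],(400,267))]))
E
```

```text
Ft [-0.161  0.244 -0.601] Tt [ 0.003  0.083 -0.021] j6 -2.390 w 0.504 g 0.0 t 23.25 [ 598.642 -150.211   53.678] tz [-0.001  0.001 -1.   ]
Ft [-1.384 -0.348  0.015] Tt [ 0.056 -0.023  0.008] j6 -2.390 w 0.585 g 0.0 t 23.75 [ 598.227 -150.14   154.582] tz [-0.003  0.002 -1.   ]
Ft [-0.245  0.228  0.725] Tt [-0.004 -0.046 -0.04 ] j6 -2.390 w 0.589 g 0.0 t 24.25 [ 598.733 -150.38   263.992] tz [-0.     0.001 -1.   ]
```

View pics/v6.png

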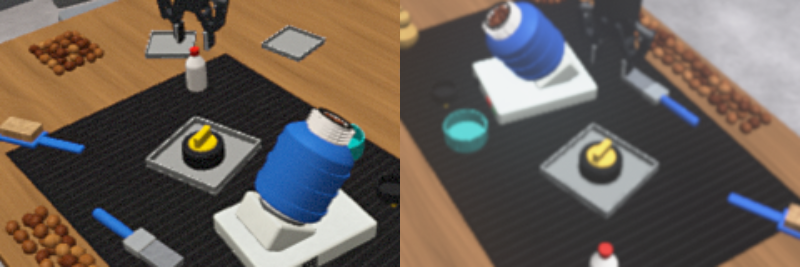

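The cap stands upright in the middle of the tray, at crop (203,148) in scene and (600,160) in side. The arm is clear and the bystanders are unmoved.

```bash
python3 -c "
from rig import finish_job
print(finish_job())"
```

```text
the job is handed in; nothing more can be done
None
```

The cap is unscrewed and stands upright, wing up, in the grey tray; it stayed in the grip from the moment it came off the neck, the other things look untouched, and I handed the job in at about 24 s.

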